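# Index the amplifier turntable by one notch

### The job

Press the red plunger of the turntable down with the fingertips, turn the table anticlockwise (seen from above) to the next notch while the plunger is in, and let the plunger spring fully up there so that the table is locked again. Turn it one notch only and not the other way; lift nothing, keep the two valves standing in their sockets and leave the other things on the bench where they are.

Things in the scene. Friction and masses are not known exactly. Their poses are not given: they have to be found in the camera images.
- turntable (a joint): Angle of the indexing turntable about its vertical axis, rad: 0 at the start, grows anticlockwise seen from above. One notch is 45 degrees = 0.785 rad, with about 0.02 rad of play either side. Locked while the plunger's tooth sits in a notch; unlocked it turns with light friction (0.12 N m) and stays where it is left.
- plunger (a joint): How far the red plunger is pressed down, m: 0 = fully up, 0.012 = bottomed. A spring pushes it up: 3.4 N to start it, 8.4 N at the bottom. The tooth is free of the notch beyond about 0.008; let go between notches it rides under the index plate at about 0.007, and it springs back to 0 only in a notch.
- plunger_dish (a point): Centre of the floor of the red plunger cap, 100 mm above the bench when up; moves with it. The cap is a round, open-topped dish, 60 mm outside, 52 mm inside, rim 13 mm above the floor, on a vertical stem on an arm of the turntable, 115 mm from the turning axis. Fingertips standing in the dish press it down and, pushed sideways against its rim, turn the table with it.
- tooth (a point): Middle of the brass tooth (8 mm thick) that reaches from the plunger's stem inwards into a notch of the index plate; 43 mm above the bench when up, moves with the plunger.
- table_axis (a point): Point on the vertical turning axis at the top of the aluminium disc (176 mm across), 62 mm above the bench; fixed. On the disc an aluminium amplifier chassis is bolted, 116 x 92 mm, top 92 mm above the bench, with a transformer up to 118 mm; the valves on it reach 145 mm.
- indexer: Fixed base, grey foot 180 mm across, with the dark steel index plate, 210 mm across, underside 40 and top 46 mm above the bench, 8 even notches in its rim, each 12 mm wide. Origin on the turning axis at bench level; notches at 22.5 + k x 45 degrees from its x axis, the plunger starts at 157.5 degrees.
- socket_a (a point): Seat (bottom of the first valve's white socket collar) on the chassis, 95 mm above the bench, turns with the table.
- socket_b (a point): The same for the second valve.
- valve_a: Amber glass valve with a black foot, 22 dia x 50 high mm, standing loose in its white collar (12 mm deep, 26 mm inside) on the chassis. Origin at the centre of its underside; z up its axis.
- valve_b: The second such valve.
- capacitor: Bystander: loose blue can capacitor, 35 dia x 55 high, upright (mm), standing on the bench; leave it alone.
- spanner: Bystander: loose steel spanner, 150 long, lying flat (mm), standing on the bench; leave it alone.
- screw_jar: Bystander: loose glass jar with yellow lid, 56 dia x 65 high (mm), standing on the bench; leave it alone.
- spare_transformer: Bystander: loose steel-and-copper transformer, 62 x 75 x 50 high (mm), standing on the bench; leave it alone.
- multimeter: Bystander: loose yellow multimeter, 150 x 78 x 44 high, lying flat (mm), standing on the bench; leave it alone.
- screwdriver: Bystander: loose red-handled screwdriver, 180 long, lying flat (mm), standing on the bench; leave it alone.
- solder_reel: Bystander: loose grey reel, 60 dia x 48 high, upright (mm), standing on the bench; leave it alone.

How it is judged:
On the way, in this order (a step that is already met when the one before it is completed fails the run):
1. the fingers press the plunger in, still at the first notch (contact force between the fingers and anything else above 2 N and value of joint plunger above 0.0075 m and value of joint turntable below 0.1 rad), for 0.05 s.
2. the table is turned away from the first notch with the plunger in (value of joint plunger above 0.0055 m and value of joint turntable above 0.25 rad), for 0.05 s.
3. the plunger springs up in the next notch (value of joint plunger below 0.0025 m and value of joint turntable between 0.735 and 0.835 rad), for 0.2 s.
At the end, for the whole second after the job is handed in: The turntable stands still one notch (0.785 rad, within 0.05) anticlockwise of its start, the plunger fully up (under 2.5 mm) in that notch; both valves stand in their sockets (within 10 mm and 0.3 rad); every bystander is within 20 mm of where it was (all of step 3 and velocity of joint turntable between -0.02 and 0.02 rad/s and distance between valve_a and socket_a below 0.01 m and distance between valve_b and socket_b below 0.01 m and angle between each of valve_a, valve_b's own z axis and vertical below 0.3 rad and distance of each of capacitor, spanner, screw_jar, spare_transformer, multimeter, screwdriver, solder_reel from where it was at the start of the episode below 0.02 m); the robot touches nothing.
It fails at once if the table is turned past the next notch (value of joint turntable above 1 rad).
It fails at once if the table is turned backwards (value of joint turntable below -0.1 rad).
It fails at once if the table is forced round with the plunger not pressed in (value of joint turntable between 0.12 and 0.66 rad and value of joint plunger below 0.0035 m).
It fails at once if a valve is lifted out of its socket or knocked over (distance between valve_a and socket_a above 0.012 m or distance between valve_b and socket_b above 0.012 m or angle between any of valve_a, valve_b's own z axis and vertical above 0.4 rad).
It fails at once if a bystander is lifted, carried or pushed more than 20 mm (distance of any of capacitor, spanner, screw_jar, spare_transformer, multimeter, screwdriver, solder_reel from where it was at the start of the episode above 0.02 m).
It also fails if it takes over 32 s, if anything falls off the work surface, if the arm or the gripper's body presses on something with over 40 N, if the wrist force passes 120 N, or if a joint passes its speed limit or range.

### The arm

A 7-joint arm with a two-finger parallel gripper is mounted at the origin on the work surface. World frame = base frame: x ahead of the robot, y to its left, z up, the work surface at z = 0. Lengths are in m, angles in rad, forces in N, time in s.
With the tool pointing down it reaches from about 0.4 to 0.85 m from the base axis. Payload 10.4 kg.
Tool frame: the origin (TCP) lies on the centre line of the jaws, within the pads' length; the fingertips stand 17 mm ahead of it and the grasp point (between the pads) lies 2 mm behind it; z points along the fingers, y is the line along which they close (so a half turn about z gives the same grasp; the last joint's range is limited). The gripper opens to 85 mm and grips with 20 to 120 N. Pads are 22 mm wide; open, the fingers measure 114 mm over their backs; the gripper's body (76 mm by 85 mm) begins 54 mm behind the grasp point. The pads swing forward as they close: fully open they stand 13 mm farther back than shut.
Start: joints at [1.091, 0.332, -0.065, 1.46, 0.022, 1.35, -0.088], TCP at [0.276, -0.561, 0.248] pointing down, gripper open.
Joint ranges: [-2.6, 2.6], [-0.5, 2.12], [-1.47, 1.34], [0.16, 2.42], [-1.27, 4.41], [0.06, 2.06], [-2.6, 2.6]. Speed limits (rad/s): [2.22, 2.22, 2.79, 2.79, 3.14, 3.14, 3.14].

### API

Orientations are given as a unit quaternion [x, y, z, w].
In Python, from workcell import sensors, imaging, order, spotter gives the robot as it stands. The module is installed in compiled form; this text tells all that it offers.
- The arm moves only by the shell command python3 -m inch 'ROWS' [FORCE]. ROWS is JSON, a list that holds one entry, the list of rows, each a list of 7 numbers: the shift along the tool's x, y, z in m, then the turn, a rotation vector about the tool's x, y, z in rad, then the closure, from -1 (fully open) to 1 (shut). In form: [[[x, y, z, ax, ay, az, hand], ...]]. A call has 1 to 10 rows; each row is the pose to reach, as a shift and turn from the pose commanded when the call began, along the tool's axes at that moment; what a row does not reach only later rows make up. A row lasts 1/10 s, in which the tool goes at most 50 mm and 8.59 degrees, less where a joint would pass 70% of its speed; a pose out of reach is approached as far as the arm can. A call with a gripper value outside its range is refused whole. The fingers move at their own pace and stop on an object; FORCE is the grip in N (left out, the last holds). Time passes only in rows, so rows that repeat a pose let the fingers close. It gives the time, the measured TCP pose, the force, the opening and the grip force at its end, in the units of the state.
- sensors.get_obs(): the state, without advancing time (a new reading comes with each control period).
- imaging.camera(name): name is "side" or "top" or "wrist"; returns the picture (384x512x3 uint8, blue, green, red); there is no depth.
- imaging.calibration(name): a dict with "mtx" (3x3 intrinsics, pixels), "R" (3x3) and "t" (3): a world point X has camera coordinates R X + t; the wrist camera has in their place "tool_from_camera" (4x4, takes a point from camera to tool coordinates, whose origin is the TCP and whose axes are the flange's). Camera axes: x right, y down, z forward; pixel columns grow to the right and rows downward; lengths in m; the calibration is good to about 2 mm. The wrist camera is an equidistant fisheye: a pixel r from the principal point sees the ray r / f radians off the axis. A picture is of the moment at which its call begins: read the wrist's pose just before it. calibration takes no time and is no camera call.
- order.hand_in(): hands the job in; it is judged then, once.
Trained networks look in the newest picture that a camera, given by its name, has taken for a name from the list of things; names that differ only in an ending like _2 or _b are one class to them, and where a whole thing is asked for, a point or a joint stands for the part that bears it (a point fixed in the world has none). Each returns a list of dicts, best first, with "conf" (0 to 1); they miss things now and then, are a little off and sometimes report something else, mostly with a low value. They report only what shows in the picture. A call takes as long as a camera call.
- spotter.look_for(label, camera): "pixel" ([column, row] in pixels, amid what is visible of it).
The state is a dict: "clock": time; "joint_pos": joint angles; "joint_velocities": joint speeds; "tau": joint torques, N m; "position": TCP position; "ee_rot": TCP orientation; "ft_force": force on the tool from outside, world axes, zero at the start; "torque": the same for the moment, N m; "grip_width": opening from 0.0 (shut) to 1.0 (fully open); "grasp_force": force on a finger pad.
Only numpy, scipy, OpenCV 4.12 (cv2) and the standard library are available. Lean on these libraries where they do the work, as an engineer would, in place of code of your own. Each camera call takes 0.05 s, during which the arm holds its last target. There are 200 camera calls.

## Working session

There is one attempt and no reset: what is moved stays moved. The work goes in short steps, Python scripts to look and compute and a shell command to move; the robot and the scene stay as the last step left them, time stands still between calls to the robot, and variables do not carry over. Pictures are saved under pics/ and viewed, at most 10 in all, crops included, and the job is handed in when it is done.

```bash
mkdir -p pics; cat > h.py <<'E'
import numpy as np,cv2
from workcell import sensors,imaging,order,spotter
def ray(cam,p):
    c=imaging.calibration(cam);K,R,t=map(np.array,(c["mtx"],c["R"],c["t"]))
    d=R.T@np.linalg.inv(K)@np.array([p[0],p[1],1.]);return -R.T@t.ravel(),d
def atz(cam,p,z):
    o,d=ray(cam,p);return o+d*(z-o[2])/d[2]
def proj(cam,X):
    c=imaging.calibration(cam);K,R,t=map(np.array,(c["mtx"],c["R"],c["t"]))
    q=K@(R@np.array(X)+t.ravel());return q[:2]/q[2]
E
python3 - <<'E'
from h import *
o=sensors.get_obs();print({k:np.round(v,3) for k,v in o.items()})
ims=[]
for c in("top","side"):
    im=imaging.camera(c);cv2.imwrite(f"pics/{c}0.png",im)
    for l,z in(("plunger_dish",.1),("plunger",.1),("indexer",.04),("valve_a",.12),("turntable",.06)):
        for r in spotter.look_for(l,c)[:3]: print(c,l,np.round(r["pixel"],1),round(r["conf"],2),np.round(atz(c,r["pixel"],z),3))
E
```

```text
{'clock': np.float64(0.0), 'joint_pos': array([ 1.091,  0.333, -0.065,  1.461,  0.022,  1.35 , -0.088]), 'joint_velocities': array([-0.   , -0.   , -0.   ,  0.001, -0.001, -0.001,  0.001]), 'tau': array([ 2.0000e-03, -6.2544e+01,  5.0000e-02, -3.9160e+01,  1.6000e-02,
        1.0000e-02,  0.0000e+00]), 'position': array([ 0.276, -0.561,  0.248]), 'ee_rot': array([ 0.974,  0.226, -0.   , -0.001]), 'ft_force': array([ 0.069,  0.278, -0.143]), 'torque': array([ 0.025,  0.099, -0.036]), 'grasp_force': np.float64(0.0), 'grip_width': np.float64(0.997)}
top plunger_dish [196.3 186.6] 0.69 [0.503 0.206 0.1  ]
top plunger [195.2 186.3] 0.8 [0.504 0.21  0.1  ]
top plunger [221.  179.3] 0.59 [0.528 0.121 0.1  ]
top plunger [262.9 202.6] 0.51 [ 0.447 -0.021  0.1  ]
top indexer [220.3 174.7] 0.74 [0.551 0.129 0.04 ]
top valve_a [235.7 158.6] 0.54 [0.596 0.07  0.12 ]
top turntable [219.1 176.3] 0.78 [0.543 0.131 0.06 ]
top turntable [263.3 202.7] 0.15 [ 0.449 -0.024  0.06 ]
side plunger_dish [217.3 238.9] 0.97 [0.519 0.205 0.1  ]
side plunger [222.7 239.1] 0.89 [0.505 0.201 0.1  ]
side valve_a [208.3 189. ] 0.39 [0.603 0.067 0.12 ]
side turntable [218.4 223.4] 0.75 [0.551 0.129 0.06 ]
```

View pics/top0.png

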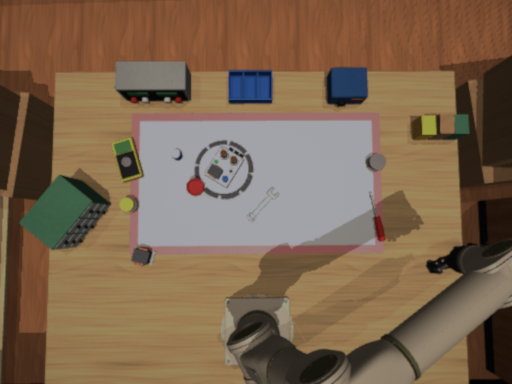

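View pics/side0.png

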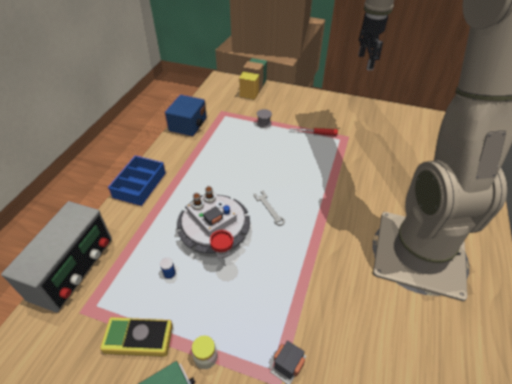

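The top view shows the turntable at about (224,169) px with the red cap at (196,187). The side view shows the cap at (222,241). Next I refine both by colour and overlay the model.

```bash
cat > m.py <<'E'
from h import *
from scipy.optimize import least_squares
import sys
def red(c,im,win):
    x0,y0,x1,y1=win;b,g,r=[im[y0:y1,x0:x1,i].astype(int) for i in range(3)]
    m=((r>110)&(g<60)&(b<70)).astype(np.uint8)
    n,l,s,ce=cv2.connectedComponentsWithStats(m);k=1+s[1:,4].argmax()
    return ce[k]+[x0,y0],s[k]
if __name__=="__main__":
    t=cv2.imread("pics/top0.png");s=cv2.imread("pics/side0.png")
    pt,st=red("top",t,(180,170,212,204));ps,ss=red("side",s,(200,220,245,262));print(pt,st,ps,ss)
    f=least_squares(lambda X:np.r_[proj("top",X)-pt,proj("side",X)-ps],[.5,.2,.1]);print("dish",f.x,f.fun)
    # index plate: dark ring in the top view
    g=t[130:210,185:262].max(2);m=(g<75).astype(np.uint8)
    n,l,stt,ce=cv2.connectedComponentsWithStats(m)
    ys,xs=np.nonzero(m);P=np.array([atz("top",(x+185,y+130),.046)[:2] for x,y in zip(xs,ys)])
    def res(q): 
        d=np.hypot(*(P-q).T); return d
    q=np.array([.56,.11])
    for _ in range(10):
        d=res(q);k=(d>.088)&(d<.115)
        q=least_squares(lambda q:np.hypot(*(P[k]-q).T)-.098,q,loss="soft_l1",f_scale=.004).x
    print("axis",q,k.sum(),np.std(res(q)[k]))
    D=f.x[:2]-q;print("r",np.hypot(*D),"ang",np.degrees(np.arctan2(D[1],D[0])))
    a=np.linspace(0,2*np.pi,300)
    out=[]
    for c,im,w in(("top",t,(180,125,265,210)),("side",s,(165,175,265,275))):
        x0,y0,x1,y1=w;S=4
        big=cv2.resize(im[y0:y1,x0:x1],None,fx=S,fy=S,interpolation=cv2.INTER_CUBIC)
        for (C,r,z,col) in((q,.105,.046,(0,255,0)),(q,.088,.062,(255,255,0)),(f.x[:2],.03,.113,(255,0,255))):
            for u in a:
                p=(proj(c,[C[0]+r*np.cos(u),C[1]+r*np.sin(u),z])-[x0,y0]+.5)*S
                cv2.circle(big,tuple(int(v) for v in p),0,col,-1)
        out.append(cv2.resize(big,(400,400)))
    cv2.imwrite("pics/ov.png",np.hstack(out))
E
python3 m.py
```

```text
[194.90995261 186.45023697] [  7   9  17  16 211] [221.14545455 240.20909091] [ 11  11  22  19 330]
dish [0.50446972 0.20998697 0.10703957] [-0.12611177 -0.40305439  0.31261109  0.03566098]
axis [0.57081731 0.11691498] 252 0.0024731390409661637
r 0.11429959506315703 ang 125.48367489154144
```

View pics/ov.png

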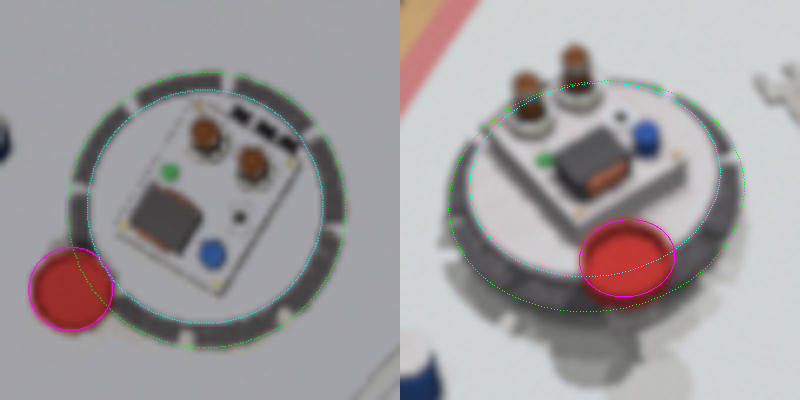

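The overlay fits: green and cyan circles lie on the plate and disc, magenta on the cap. Dish is at (0.5045, 0.210), axis at (0.571, 0.117), radius 0.114, cap at 125.5°. Tool axes are x=(.898,.440) and y=(.440,-.898), so I go above the dish with the fingers shut.

```bash
python3 -m inch '[[[0.03,-0.033,0,0,0,0,1],[0.06,-0.066,0,0,0,0,1],[0.09,-0.098,0,0,0,0,1],[0.12,-0.131,0,0,0,0,1],[0.15,-0.163,0,0,0,0,1],[0.18,-0.196,0,0,0,0,1],[0.21,-0.228,0,0,0,0,1],[0.24,-0.261,0,0,0,0,1],[0.27,-0.294,0,0,0,0,1],[0.3,-0.326,0,0,0,0,1]]]' 20
python3 -m inch '[[[0.03,-0.033,0,0,0,0,1],[0.06,-0.066,0,0,0,0,1],[0.09,-0.098,0,0,0,0,1],[0.12,-0.131,0,0,0,0,1],[0.15,-0.163,0,0,0,0,1],[0.18,-0.196,0,0,0,0,1],[0.21,-0.228,0,0,0,0,1],[0.235,-0.255,0,0,0,0,1],[0.2445,-0.266,0,0,0,0,1],[0.2445,-0.266,0,0,0,0,1]]]'
python3 - <<'E'
from h import *
o=sensors.get_obs();print({k:np.round(o[k],4) for k in("clock","position","ee_rot","grip_width","joint_pos")})
s=imaging.camera("side");w=imaging.camera("wrist")
cv2.imwrite("pics/a.png",np.hstack([cv2.resize(s[130:290,140:300],(384,384)),cv2.resize(w,None,fx=.8,fy=.8)[:, :].copy() if 0 else w[:,64:448]]))
E
```

```text
clock: 1.6
position: [0.4013, -0.1342, 0.2486]
ee_rot: [0.974, 0.226, 0.0, 0.0]
ft_force: [0.9, -0.3, 0.6]
grip_width: 0.002
grasp_force: 0.0
clock: 2.6
position: [0.5028, 0.2131, 0.2481]
ee_rot: [0.974, 0.228, -0.0, -0.001]
ft_force: [-0.9, 0.3, -0.6]
grip_width: -0.0
grasp_force: 0.0
{'clock': np.float64(2.6), 'position': array([0.5028, 0.2131, 0.2481]), 'ee_rot': array([ 9.736e-01,  2.282e-01, -2.000e-04, -8.000e-04]), 'grip_width': np.float64(-0.0), 'joint_pos': array([ 0.2368,  0.2537, -0.8351,  1.6373,  0.1907,  1.336 , -1.7371])}
```

View pics/a.png

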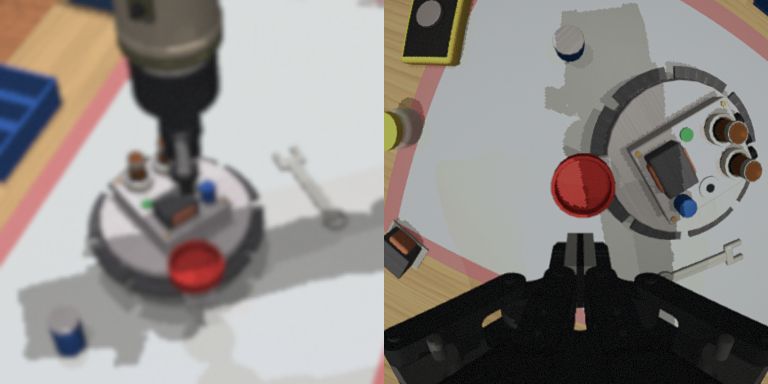

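The dish is ahead of and below the fingers, at (583,185) px in the right half, and it is clear of everything. The linkage's wide axis is nearly radial and would reach towards the transformer. I turn the tool 130° anticlockwise so that axis lies along the turning direction, which also brings the camera outward.

```bash
python3 -m inch '[[[0,0,0,0,0,-0.14,1],[0,0,0,0,0,-0.28,1],[0,0,0,0,0,-0.42,1],[0,0,0,0,0,-0.56,1],[0,0,0,0,0,-0.7,1],[0,0,0,0,0,-0.84,1],[0,0,0,0,0,-0.98,1],[0,0,0,0,0,-1.12,1],[0,0,0,0,0,-1.2,1],[0,0,0,0,0,-1.2,1]]]'
python3 -m inch '[[[0,0,0,0,0,-0.14,1],[0,0,0,0,0,-0.28,1],[0,0,0,0,0,-0.42,1],[0,0,0,0,0,-0.56,1],[0,0,0,0,0,-0.7,1],[0,0,0,0,0,-0.84,1],[0,0,0,0,0,-0.98,1],[0,0,0,0,0,-1.07,1],[0,0,0,0,0,-1.07,1],[0,0,0,0,0,-1.07,1]]]'
cat >> h.py <<'E'
from scipy.spatial.transform import Rotation as Ro
def wray(p):
    o=sensors.get_obs();c=imaging.calibration("wrist");K=np.array(c["mtx"]);T=np.array(c["tool_from_camera"])
    u=(np.array(p)-K[:2,2])/[K[0,0],K[1,1]];th=np.hypot(*u)
    d=np.r_[u/th*np.sin(th),np.cos(th)];R=Ro.from_quat(o["ee_rot"]).as_matrix()
    return R@T[:3,3]+o["position"],R@T[:3,:3]@d
def toward(T):
    o=sensors.get_obs();return Ro.from_quat(o["ee_rot"]).as_matrix().T@(np.array(T)-o["position"])
def reds(im):
    b,g,r=[im[...,i].astype(int) for i in range(3)];m=((r>90)&(g<65)&(b<70)).astype(np.uint8)
    n,l,s,ce=cv2.connectedComponentsWithStats(m);k=1+s[1:,4].argmax();return ce[k],s[k]
E
python3 - <<'E'
from h import *
o=sensors.get_obs();print({k:np.round(o[k],4) for k in("clock","position","ee_rot","grip_width","joint_pos")})
w=imaging.camera("wrist");cv2.imwrite("pics/b.png",w)
p,s=reds(w);print(p,s,spotter.look_for("plunger_dish","wrist")[:1])
c,d=wray(p);print("dish@.107",c+d*(.107-c[2])/d[2]);print("tool shift to dish",toward([.5045,.21,.12]))
E
```

```text
clock: 3.7
position: [0.5035, 0.2087, 0.2483]
ee_rot: [0.676, 0.736, -0.0, 0.001]
ft_force: [0.2, -0.1, 0.8]
grip_width: -0.001
grasp_force: 0.0
clock: 4.7
position: [0.5034, 0.2098, 0.2483]
ee_rot: [0.209, 0.978, -0.0, 0.0]
ft_force: [0.4, -0.8, 0.8]
grip_width: -0.002
grasp_force: 0.0
{'clock': np.float64(4.7), 'position': array([0.5034, 0.2098, 0.2483]), 'ee_rot': array([ 2.085e-01,  9.780e-01, -3.000e-04,  1.000e-04]), 'grip_width': np.float64(-0.0017), 'joint_pos': array([ 0.5035,  0.3835, -1.2065,  1.629 ,  0.3645,  1.3831,  0.4023])}
[259.95745455 185.05818182] [ 227  157   65   62 2750] [{'pixel': [259.0, 187.4], 'conf': 0.62}]
dish@.107 [0.50246006 0.21233574 0.107     ]
tool shift to dish [-0.00109125  0.00039067  0.12834553]
```

View pics/b.png

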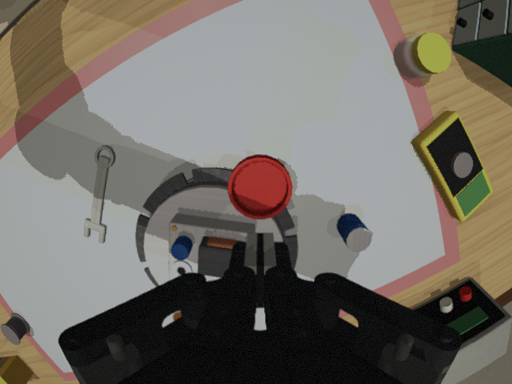

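The cap is at (260,186) px in the wrist view, which gives (0.5025, 0.212). That agrees with the fixed cameras, and the TCP is centred on it, so I descend into the dish.

```bash
python3 -m inch '[[[0,0,0.03,0,0,0,1],[0,0,0.06,0,0,0,1],[0,0,0.085,0,0,0,1],[0,0,0.105,0,0,0,1],[0,0,0.115,0,0,0,1],[0,0,0.12,0,0,0,1],[0,0,0.122,0,0,0,1],[0,0,0.122,0,0,0,1]]]'
python3 - <<'E'
from h import *
o=sensors.get_obs();print({k:np.round(o[k],4) for k in("position","joint_pos","ft_force")})
s=imaging.camera("side");cv2.imwrite("pics/c.png",cv2.resize(s[170:280,165:275],(550,550),interpolation=cv2.INTER_CUBIC))
E
```

```text
clock: 5.6
position: [0.5036, 0.2107, 0.1269]
ee_rot: [0.206, 0.979, 0.0, 0.0]
ft_force: [0.7, 0.3, -0.3]
grip_width: -0.001
grasp_force: 0.0
{'position': array([0.5036, 0.2107, 0.1269]), 'joint_pos': array([ 0.4241,  0.5032, -1.1166,  1.7736,  0.489 ,  1.1764,  0.316 ]), 'ft_force': array([ 0.6843,  0.3356, -0.3016])}
```

View pics/c.png

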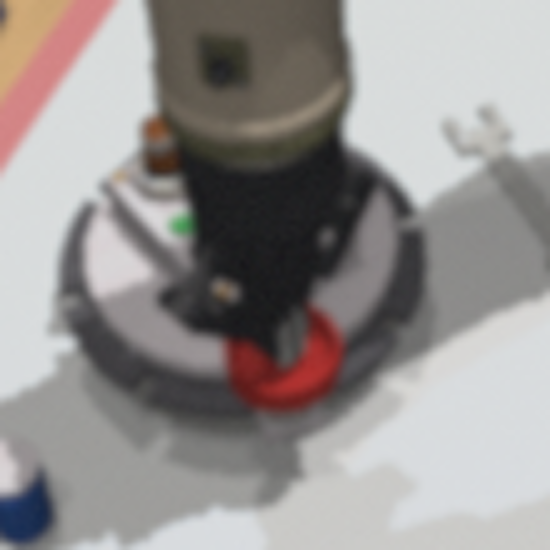

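The fingertips are inside the red cap at about (290,345) px in the crop. Now I press.

```bash
python3 -m inch '[[[0,0,0.006,0,0,0,1],[0,0,0.01,0,0,0,1],[0,0,0.012,0,0,0,1],[0,0,0.014,0,0,0,1],[0,0,0.014,0,0,0,1]]]';python3 -m inch '[[[0,0,0.002,0,0,0,1],[0,0,0.004,0,0,0,1],[0,0,0.006,0,0,0,1],[0,0,0.006,0,0,0,1],[0,0,0.006,0,0,0,1]]]'
```

```text
clock: 6.15
position: [0.5035, 0.2105, 0.1124]
ee_rot: [0.206, 0.979, 0.0, 0.0]
ft_force: [-0.3, -1.5, 5.4]
grip_width: -0.0
grasp_force: 2.1
clock: 6.65
position: [0.5035, 0.2106, 0.1066]
ee_rot: [0.206, 0.979, 0.0, 0.0]
ft_force: [0.5, -2.2, 6.2]
grip_width: -0.0
grasp_force: 3.3
```

```bash
python3 -m inch '[[[0,0,0.001,0,0,0,1],[0,0,0.002,0,0,0,1],[0,0,0.002,0,0,0,1]]]'; python3 -c "
from h import *
A=np.array([.571,.117]);p=sensors.get_obs()['position']
for dg in (5,10,15,20,25,30,35,40,45):
    for lead in (0,6,11):
        a=np.radians(125.5+dg)+lead/115; print(dg,lead,np.round(toward(np.r_[A+.1145*np.array([np.cos(a),np.sin(a)]),p[2]]),4))
"
```

```text
clock: 6.95
position: [0.504, 0.2109, 0.1051]
ee_rot: [0.206, 0.979, 0.0, 0.001]
ft_force: [1.0, -0.3, 10.0]
grip_width: 0.001
grasp_force: 5.0
5 0 [ 0.004  -0.0092 -0.    ]
5 6 [ 0.0064 -0.0147 -0.    ]
5 11 [ 0.0082 -0.0193 -0.    ]
10 0 [ 0.0079 -0.0184 -0.    ]
10 6 [ 0.0099 -0.0241 -0.    ]
10 11 [ 0.0113 -0.0288 -0.0001]
15 0 [ 0.011  -0.0279 -0.    ]
15 6 [ 0.0125 -0.0337 -0.0001]
15 11 [ 0.0135 -0.0386 -0.0001]
20 0 [ 0.0133 -0.0376 -0.0001]
20 6 [ 0.0143 -0.0435 -0.0001]
20 11 [ 0.0148 -0.0485 -0.0001]
25 0 [ 0.0147 -0.0475 -0.0001]
25 6 [ 0.0152 -0.0535 -0.0001]
25 11 [ 0.0153 -0.0584 -0.0001]
30 0 [ 0.0153 -0.0575 -0.0001]
30 6 [ 0.0152 -0.0635 -0.0001]
30 11 [ 0.0149 -0.0684 -0.0001]
35 0 [ 0.015  -0.0675 -0.0001]
35 6 [ 0.0144 -0.0734 -0.0001]
35 11 [ 0.0137 -0.0783 -0.0001]
40 0 [ 0.0138 -0.0774 -0.0001]
40 6 [ 0.0127 -0.0833 -0.0001]
40 11 [ 0.0115 -0.0881 -0.0001]
45 0 [ 0.0118 -0.0872 -0.0001]
45 6 [ 0.0102 -0.0929 -0.0001]
45 11 [ 0.0086 -0.0976 -0.0001]
```

The plunger is bottomed at about 10 N. I turn along the arc by about 25°.

```bash
python3 -m inch '[[[0.002,-0.0045,0,0,0,0,1],[0.004,-0.009,0,0,0,0,1],[0.006,-0.014,0,0,0,0,1],[0.008,-0.0185,0,0,0,0,1],[0.0095,-0.023,0,0,0,0,1],[0.011,-0.028,0,0,0,0,1],[0.0125,-0.033,0,0,0,0,1],[0.0133,-0.038,0,0,0,0,1],[0.0147,-0.0475,0,0,0,0,1],[0.0147,-0.0475,0,0,0,0,1]]]'
cat > ang.py <<'E'
from h import *
o=sensors.get_obs();A=np.array([.571,.117]);p=o["position"];D=p[:2]-A
print("finger ang",np.degrees(np.arctan2(D[1],D[0]))-125.5,"r",np.hypot(*D),"z",p[2],"F",np.round(o["ft_force"],1))
w=imaging.camera("wrist");s=imaging.camera("side")
import time;n=int(time.time())%100000
cv2.imwrite(f"pics/d{n}.png",np.hstack([w[100:300,130:390],cv2.resize(s[170:280,165:275],(200,200))]));print(n)
q,S=reds(s[200:270,180:270]);print("side red",q+[180,200],S)
for r in spotter.look_for("plunger_dish","side")[:1]: print(r)
q,S=reds(w);print("wrist red",q,S)
E
python3 ang.py
```

```text
clock: 7.95
position: [0.4707, 0.1732, 0.1051]
ee_rot: [0.206, 0.979, 0.0, 0.0]
ft_force: [-1.8, 0.6, 10.0]
grip_width: 0.002
grasp_force: 5.0
finger ang 25.22311047168614 r 0.1149500061603738 z 0.10510075038919922 F [-1.8  0.6 10. ]
46108
side red [238.83076923 239.95897436] [ 47  29  22  19 195]
{'pixel': [239.4, 238.0], 'conf': 0.49}
wrist red [259.26748655 225.08647194] [ 205  206  114   49 2602]
```

```bash
cp pics/d46108.png pics/d1.png; python3 - <<'E'
from h import *
A=np.array([.571,.117])
for dg in (0,15,20,25,30):
    a=np.radians(125.5+dg); print(dg,proj("side",[*(A+.1145*np.array([np.cos(a),np.sin(a)])),.107 if dg==0 else .096]))
E
```

```text
0 [221.40984433 240.31951219]
15 [232.56336453 239.0285798 ]
20 [235.85221437 237.27914316]
25 [238.92370072 235.32564252]
30 [241.753032   233.18831652]
```

View pics/d1.png

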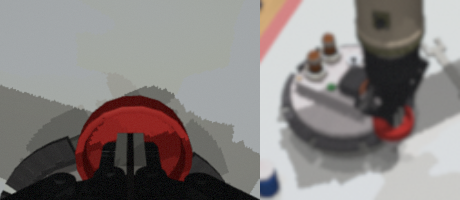

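The table follows the fingers at about 24–25°, with the tips centred in the cap at (131,150) px. I continue to about 39° pressed, then raise so that the tooth rides under the plate.

```bash
python3 -m inch '[[[0.0006,-0.006,0,0,0,0,1],[0.0006,-0.012,0,0,0,0,1],[0.0006,-0.018,0,0,0,0,1],[0.0,-0.023,0,0,0,0,1],[-0.0007,-0.028,0,0,0,0,1],[-0.0007,-0.028,0,0,0,0,1],[-0.0007,-0.028,-0.003,0,0,0,1],[-0.0007,-0.028,-0.0065,0,0,0,1],[-0.0007,-0.028,-0.0065,0,0,0,1]]]'; python3 ang.py
```

```text
clock: 9.0
position: [0.46, 0.1472, 0.1109]
ee_rot: [0.206, 0.979, 0.0, 0.0]
ft_force: [0.0, 0.1, 0.1]
grip_width: 0.0
grasp_force: 0.0
finger ang 39.292770791573275 r 0.11507967133081505 z 0.11087405691221147 F [0.  0.1 0.1]
46135
side red [245.04639175 232.97938144] [ 55  23  21  18 194]
{'pixel': [243.5, 231.3], 'conf': 0.65}
wrist red [266.78612941 222.49399458] [ 212  203  111   42 2581]
```

No vertical load, so the tooth is riding. Now I push the rim sideways gently.

```bash
python3 -m inch '[[[-0.0004,-0.003,0,0,0,0,1],[-0.0008,-0.006,0,0,0,0,1],[-0.0015,-0.009,0,0,0,0,1],[-0.0022,-0.012,0,0,0,0,1],[-0.0027,-0.014,0,0,0,0,1],[-0.0027,-0.014,0,0,0,0,1]]]'; python3 ang.py
```

```text
clock: 9.75
position: [0.457, 0.1331, 0.1109]
ee_rot: [0.206, 0.979, 0.0, 0.0]
ft_force: [1.1, 3.0, -0.9]
grip_width: -0.001
grasp_force: 1.3
finger ang 46.439817480871426 r 0.11510785655615696 z 0.110890191964989 F [ 1.1  3.  -0.9]
46152
side red [245.7639485  230.55364807] [ 56  22  21  17 233]
{'pixel': [245.2, 231.2], 'conf': 0.72}
wrist red [284.12884873 220.27710843] [ 227  199  114   48 2988]
```

```bash
python3 -m inch '[[[-0.0004,-0.0015,0,0,0,0,1],[-0.0008,-0.003,0,0,0,0,1],[-0.0012,-0.0045,0,0,0,0,1],[-0.0012,-0.0045,0,0,0,0,1]]]'; python3 ang.py
```

```text
clock: 10.3
position: [0.4562, 0.1279, 0.111]
ee_rot: [0.206, 0.979, -0.0, 0.0]
ft_force: [0.3, -0.0, 4.2]
grip_width: 0.004
grasp_force: 3.0
finger ang 49.05029789379205 r 0.11529287939296348 z 0.11095791657305479 F [ 0.3 -0.   4.2]
46164
side red [246.92035398 229.19469027] [ 58  20  20  17 226]
{'pixel': [245.7, 230.0], 'conf': 0.49}
wrist red [284.0684485  220.21936115] [ 226  199  115   52 3068]
```

The vertical force has returned at the same height, so the tooth has entered the notch. I lift straight up.

```bash
python3 -m inch '[[[0,0,-0.003,0,0,0,1],[0,0,-0.006,0,0,0,1],[0,0,-0.009,0,0,0,1],[0,0.003,-0.012,0,0,0,1],[0,0.004,-0.03,0,0,0,1],[0,0.004,-0.06,0,0,0,1],[0,0.004,-0.1,0,0,0,1],[0.02,0.004,-0.14,0,0,0,1],[0.02,0.004,-0.14,0,0,0,1]]]'
python3 - <<'E'
from h import *
o=sensors.get_obs();print({k:np.round(o[k],3) for k in("clock","position","ft_force")})
w=imaging.camera("wrist");s=imaging.camera("side");t=imaging.camera("top")
p,S=reds(w);c,d=wray(p);qs,_=reds(s[200:270,180:270]);qs=qs+[180,200]
A=np.array([.571,.117])
print("wrist",c+d*(.107-c[2])/d[2],"side",qs)
x=(c+d*(.107-c[2])/d[2])[:2]-A;print(np.degrees(np.arctan2(x[1],x[0]))-125.5,np.hypot(*x))
# side: solve angle and height at fixed radius
from scipy.optimize import least_squares
f=least_squares(lambda v:proj("side",[*(A+.1143*np.array([np.cos(v[0]),np.sin(v[0])])),v[1]])-qs,[np.radians(170),.1],x_scale=[.1,.01])
print("side ang,z",np.degrees(f.x[0])-125.5,f.x[1])
cv2.imwrite("pics/e.png",np.hstack([cv2.resize(s[160:280,150:270],(384,384)),w[:,64:448]]))
E
```

```text
clock: 11.35
position: [0.4401, 0.1426, 0.2553]
ee_rot: [0.205, 0.979, -0.001, 0.004]
ft_force: [1.2, 1.3, -0.4]
grip_width: 0.006
grasp_force: 0.0
{'clock': np.float64(11.35), 'position': array([0.44 , 0.143, 0.255]), 'ft_force': array([ 1.213,  1.287, -0.365])}
wrist [0.45228673 0.13974988 0.107     ] side [247.40909091 226.58787879]
43.651521837871115 0.12087347533353139
side ang,z 42.139303708780005 0.09919717077405085
```

View pics/e.png

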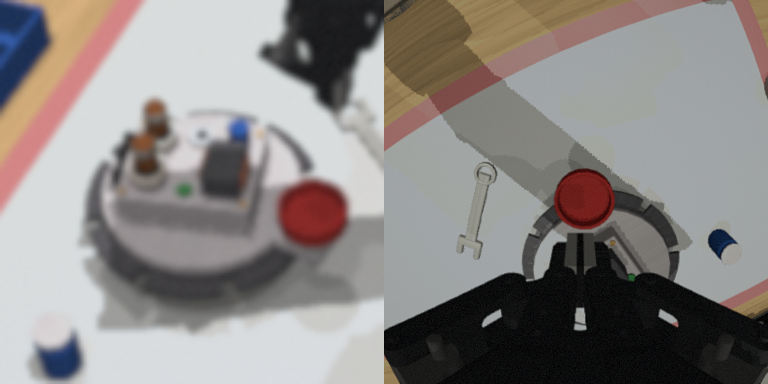

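The valves stand and the cap is near the new notch, at (313,213) px in the left half. The estimate of 42–44° with the cap perhaps low is not conclusive. I move the arm aside and measure as at the start.

```bash
python3 -m inch '[[[0,-0.04,-0.02,0,0,0,1],[0,-0.08,-0.03,0,0,0,1],[0,-0.12,-0.03,0,0,0,1],[0,-0.16,-0.03,0,0,0,1],[0,-0.2,-0.03,0,0,0,1],[0,-0.24,-0.03,0,0,0,1],[0,-0.27,-0.03,0,0,0,1],[0,-0.3,-0.03,0,0,0,1],[0,-0.3,-0.03,0,0,0,1]]]'
cat > fin.py <<'E'
from h import *
from scipy.optimize import least_squares
s=imaging.camera("side");t=imaging.camera("top")
def seg(im,w,hi=0):
    x0,y0,x1,y1=w;b,g,r=[im[y0:y1,x0:x1,i].astype(int) for i in range(3)]
    m=((r-np.maximum(g,b))>45).astype(np.uint8);n,l,S,ce=cv2.connectedComponentsWithStats(m);k=1+S[1:,4].argmax();return ce[k]+[x0,y0],S[k]
A=np.array([.571,.117])
t0=cv2.imread("pics/top0.png");s0=cv2.imread("pics/side0.png")
for a,b in((t0,s0),(t,s)):
    pt,st=seg(a,(180,170,225,215));ps,ss=seg(b,(195,210,275,262));print(pt,st,ps,ss)
    f=least_squares(lambda X:np.r_[proj("top",X)-pt,proj("side",X)-ps],[.5,.2,.1]);D=f.x[:2]-A
    print(f.x,f.fun,"ang",np.degrees(np.arctan2(D[1],D[0]))-125.5,np.hypot(*D))
for g in(42,45):
  for z in(.1,.107):
    u=np.radians(125.5+g);X=[*(A+.1145*np.array([np.cos(u),np.sin(u)])),z];print(g,z,proj("top",X),proj("side",X))
cv2.imwrite("pics/f.png",np.hstack([cv2.resize(s[175:265,170:275],(466,400),interpolation=cv2.INTER_CUBIC),cv2.resize(t[130:210,185:250],(325,400),interpolation=cv2.INTER_CUBIC)]))
E
python3 fin.py
```

```text
clock: 12.4
position: [0.3165, -0.1369, 0.2789]
ee_rot: [0.208, 0.978, 0.002, -0.002]
ft_force: [0.3, 1.2, -0.3]
grip_width: 0.0
grasp_force: 0.0
[194.88429752 186.47933884] [  7   8  17  18 242] [221.05373832 240.19859813] [ 15  19  24  23 428]
[0.50454313 0.21011128 0.10719179] [-0.14322297 -0.45760727  0.35490291  0.04048716] ang 0.016814823054531303 0.11439503765192863
[215.68619247 199.74895397] [ 28  22  17  17 239] [247.28650138 225.6446281 ] [ 42   6  22  21 363]
[0.45924337 0.13989646 0.10119457] [-0.11846    -0.44163785  0.3520461   0.03930359] ang 42.921589136582156 0.11407801450320364
42 0.1 [215.04502852 199.34066307] [247.41309024 226.50121881]
42 0.107 [214.85889585 199.21566761] [247.37827724 224.84465518]
45 0.1 [216.77290416 199.66475919] [248.57189268 224.95425498]
45 0.107 [216.59541942 199.54138341] [248.54317048 223.29568667]
```

View pics/f.png

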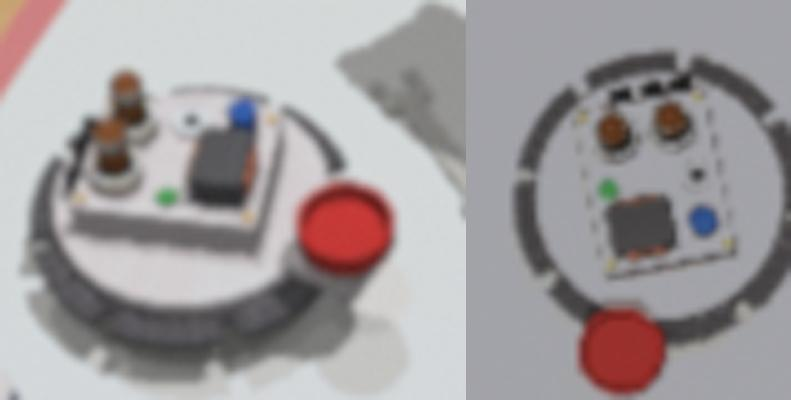

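Compared with the start, the cap is still about 6 mm low and at 42.9°. The tooth is riding under the plate about 2° short of the notch. The contact lead was 49.05 − 42.9 ≈ 6.1°, so the fingers must go to about 51°. I re-enter the dish.

```bash
python3 -m inch '[[[0,0.04,0,0,0,0,1],[0,0.08,0,0,0,0,1],[0,0.12,0,0,0,0,1],[0,0.16,0,0,0,0,1],[0,0.2,0,0,0,0,1],[0,0.24,0,0,0,0,1],[-0.01,0.27,0.01,0,0,0,1],[-0.02,0.295,0.02,0,0,0,1],[-0.02,0.295,0.02,0,0,0,1],[-0.02,0.295,0.02,0,0,0,1]]]'; python3 -c "
from h import *
print(toward([.459,.139,.135]))"
```

```text
clock: 13.5
position: [0.4554, 0.1301, 0.2596]
ee_rot: [0.204, 0.979, 0.003, -0.002]
ft_force: [-0.7, -0.9, 0.7]
grip_width: -0.001
grasp_force: 0.0
[-0.00042529  0.00911261  0.12465896]
```

```bash
python3 -m inch '[[[0,0.009,0.03,0,0,0,1],[0,0.009,0.06,0,0,0,1],[0,0.009,0.085,0,0,0,1],[0,0.009,0.105,0,0,0,1],[0,0.009,0.118,0,0,0,1],[0,0.009,0.124,0,0,0,1],[0,0.009,0.124,0,0,0,1]]]'; python3 -c "
from h import *
A=np.array([.571,.117])
print('down',toward([.459,.139,.1125]))
for g in (45,47,48,49,50,51,52):
    u=np.radians(125.5+g);print(g,np.round(toward([*(A+.1145*np.array([np.cos(u),np.sin(u)])),.1125]),4))"
```

```text
clock: 14.2
position: [0.4591, 0.1359, 0.1369]
ee_rot: [0.206, 0.979, -0.0, -0.0]
ft_force: [0.4, 0.2, 0.9]
grip_width: 0.0
grasp_force: 0.0
down [0.00133013 0.00277357 0.02437165]
45 [ 0.0009 -0.0004  0.0244]
47 [-0.0001 -0.0043  0.0244]
48 [-0.0007 -0.0062  0.0244]
49 [-0.0013 -0.0081  0.0244]
50 [-0.0019 -0.01    0.0244]
51 [-0.0026 -0.0119  0.0244]
52 [-0.0033 -0.0138  0.0244]
```

```bash
python3 -m inch '[[[0.001,0.001,0.01,0,0,0,1],[0.001,0.001,0.02,0,0,0,1],[0.001,0.001,0.0245,0,0,0,1],[0.001,0.001,0.0245,0,0,0,1],[0,-0.004,0.0245,0,0,0,1],[-0.0015,-0.008,0.0245,0,0,0,1],[-0.0015,-0.008,0.0245,0,0,0,1]]]'; python3 -c "
from h import *
A=np.array([.571,.117]);o=sensors.get_obs();D=o['position'][:2]-A;print(np.degrees(np.arctan2(D[1],D[0]))-125.5,np.hypot(*D))"
python3 -m inch '[[[-0.0002,-0.001,0,0,0,0,1],[-0.0005,-0.002,0,0,0,0,1],[-0.0005,-0.002,0,0,0,0,1]]]'; python3 -c "
from h import *
A=np.array([.571,.117]);o=sensors.get_obs();D=o['position'][:2]-A;print(np.degrees(np.arctan2(D[1],D[0]))-125.5,np.hypot(*D))"
```

```text
clock: 14.9
position: [0.4576, 0.127, 0.1125]
ee_rot: [0.206, 0.978, -0.0, 0.0]
ft_force: [-0.4, -2.4, 2.7]
grip_width: -0.002
grasp_force: 1.7
49.47269845021978 0.1138284827550757
clock: 15.2
position: [0.4575, 0.1261, 0.1126]
ee_rot: [0.206, 0.979, 0.0, 0.0]
ft_force: [1.0, 0.2, 4.4]
grip_width: 0.0
grasp_force: 2.3
49.914159105342634 0.11386723167361526
```

```bash
python3 -m inch '[[[-0.0003,-0.001,0,0,0,0,1],[-0.0007,-0.002,0,0,0,0,1],[-0.0007,-0.002,0,0,0,0,1],[-0.0007,-0.002,0,0,0,0,1]]]'; python3 - <<'E'
from h import *
A=np.array([.571,.117]);o=sensors.get_obs();D=o['position'][:2]-A;print(np.degrees(np.arctan2(D[1],D[0]))-125.5,o['ft_force'])
s=imaging.camera("side");print(reds(s[200:270,180:270])[0]+[180,200])
E
```

```text
clock: 15.6
position: [0.4572, 0.1238, 0.1124]
ee_rot: [0.206, 0.979, 0.0, 0.0]
ft_force: [2.3, 1.5, 4.6]
grip_width: 0.0
grasp_force: 2.3
51.08114916223559 [2.27863434 1.45328029 4.55580478]
[248.02542373 227.43644068]
```

```bash
python3 -m inch '[[[0,0,-0.001,0,0,0,1],[0,0,-0.002,0,0,0,1],[0,0,-0.002,0,0,0,1]]]';python3 -m inch '[[[0,0,-0.001,0,0,0,1],[0,0,-0.0015,0,0,0,1],[0,0,-0.0015,0,0,0,1]]]'
```

```text
clock: 15.95
position: [0.4572, 0.1238, 0.1144]
ee_rot: [0.206, 0.979, -0.0, 0.0]
ft_force: [2.4, -0.1, 2.7]
grip_width: 0.0
grasp_force: 1.9
clock: 16.25
position: [0.4569, 0.1238, 0.1158]
ee_rot: [0.206, 0.979, -0.0, 0.0]
ft_force: [2.2, 0.4, 3.2]
grip_width: 0.001
grasp_force: 1.6
```

The force follows the fingers up to 0.116 with about 3.2 N, matching the spring near the top, so the plunger is up in the notch. I lift out and verify.

```bash
python3 -m inch '[[[0,0,-0.003,0,0,0,1],[0,0.002,-0.006,0,0,0,1],[0,0.003,-0.03,0,0,0,1],[0,0.003,-0.06,0,0,0,1],[0,0.003,-0.1,0,0,0,1],[0,0.003,-0.14,0,0,0,1],[0,-0.03,-0.15,0,0,0,1],[0,-0.07,-0.16,0,0,0,1],[0,-0.11,-0.16,0,0,0,1],[0,-0.15,-0.16,0,0,0,1]]]'
python3 -m inch '[[[0,-0.04,0,0,0,0,1],[0,-0.08,0,0,0,0,1],[0,-0.12,0,0,0,0,1],[0,-0.15,0,0,0,0,1],[0,-0.15,0,0,0,0,1],[0,-0.15,0,0,0,0,1]]]'; python3 fin.py
```

```text
clock: 17.25
position: [0.396, -0.0138, 0.2769]
ee_rot: [0.206, 0.979, -0.001, 0.002]
ft_force: [1.9, -2.2, -0.8]
grip_width: 0.004
grasp_force: 0.0
clock: 17.85
position: [0.3362, -0.1495, 0.2756]
ee_rot: [0.206, 0.978, 0.0, -0.0]
ft_force: [1.3, -0.5, 0.3]
grip_width: 0.001
grasp_force: 0.0
[194.88429752 186.47933884] [  7   8  17  18 242] [221.05373832 240.19859813] [ 15  19  24  23 428]
[0.50454313 0.21011128 0.10719179] [-0.14322297 -0.45760727  0.35490291  0.04048716] ang 0.016814823054531303 0.11439503765192863
[216.54077253 199.8111588 ] [ 29  22  16  17 233] [248.19060773 223.01104972] [ 43   3  22  21 362]
[0.45818089 0.13625423 0.10844678] [-0.08750052 -0.32735549  0.26141624  0.02917193] ang 44.814948326562586 0.11445032375800418
42 0.1 [215.04502852 199.34066307] [247.41309024 226.50121881]
42 0.107 [214.85889585 199.21566761] [247.37827724 224.84465518]
45 0.1 [216.77290416 199.66475919] [248.57189268 224.95425498]
45 0.107 [216.59541942 199.54138341] [248.54317048 223.29568667]
```

View pics/f.png

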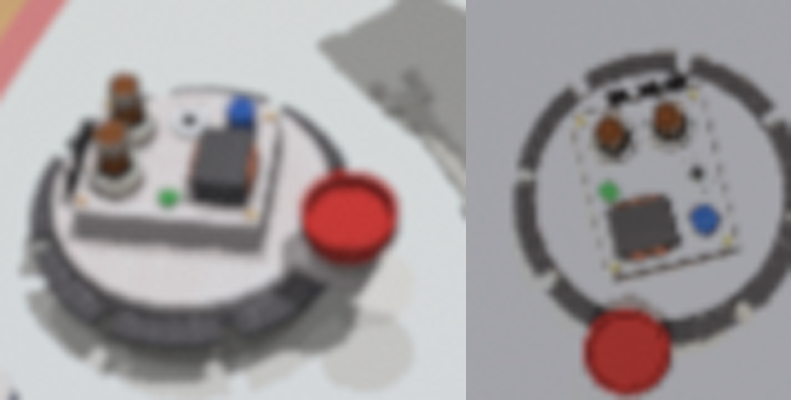

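The cap, at (350,217) px in the side crop, is back at its full height of 0.108 m. The table stands at 44.8°, both valves are upright, and the arm is clear.

```bash
python3 -c "
from workcell import order
print(order.hand_in())"
```

```text
the job is handed in; nothing more can be done
None
```

I turned the table one notch anticlockwise and handed the job in at about 18 s. The cameras put it at 44.8° with the plunger fully up in the notch, both valves standing and the arm clear; I did not re-measure the bystanders, and no verdict came back.

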